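Build the next tier on a kiln base

TASK

Load the next tier on the base of the lift-off kiln: stand the two tall tube props upright on the lower kiln shelf, one on each bare round patch, then lay the loose strip shelf flat across both props, in line with the lower shelf and centred over it, and last stand the jar upright in the middle of the strip. Do not shift or tip the cup that already stands between the patches; the short prop is too low to clear it. Everything is let go at the end and stands still.

Things in the scene. Friction and masses are not known exactly. Their poses are not given: they have to be found in the camera images.
- prop_a_center (a point): Tall tube prop: an upright buff fireclay tube, 44 mm outside diameter, 22 mm bore, 64 mm tall, about 140 g. Stands loose on the table. The point is on its axis half-way up (32 mm above its foot); z is the tube's axis, up. prop_a and prop_b are alike and either may go on either patch.
- prop_b_center (a point): The other tall tube prop, same as prop_a: 44 mm diameter, 64 mm tall, point on the axis half-way up (32 mm above its foot), z up.
- prop_short_center (a point): Short tube prop, not needed: same 44 mm diameter and material but only 36 mm tall, standing loose on the table. Point on its axis half-way up.
- strip_center (a point): Strip shelf: flat kiln shelf 270 mm long (its x), 60 mm wide (its y), 14 mm thick (its z, up), whitewashed on top, about 450 g. It lies loose and flat across two wooden battens, which hold its underside 22 mm above the table; the battens are 22 mm wide, 95 mm either side of its middle, so that the middle is free for the fingers to straddle its width. The point is at its centre, half-way through its thickness.
- jar_center (a point): Jar: open biscuit-fired clay jar, 66 mm tall, straight body 62 mm in diameter from 6 to 48 mm above its foot, mouth a little narrower (56 mm), foot 54 mm. Stands loose on the table, 140 to 280 g. The point is on its axis 33 mm above its foot; z up.
- deck (a point): Top face of the lower kiln shelf, at its centre, 46 mm above the table: a whitewashed shelf 130 mm (its x) by 300 mm (its y), fixed on a base of three flat bricks 150 by 342 mm. z up. The two bare patches lie at y = +90 and -90 mm in this frame. The finished strip lies with its length along this y, its centre 71 mm above this point.
- patch_l: Bare round patch in the whitewash of the lower shelf, 58 mm in diameter, with the ring mark of an earlier prop in it. The point is its centre, level with the shelf's top face; fixed to the lower shelf at its y = +90 mm.
- patch_r: The other bare round patch, the same, at the lower shelf's y = -90 mm.
- cup_center (a point): Small biscuit-fired clay cup, 44 mm tall, 52 mm across the rim, 38 mm across the foot, standing loose near the middle of the lower shelf between the two patches. It stays where it is. Point on its axis half-way up (22 mm above the shelf).
There are look-alikes about, which are no part of the job. Leave any purple or red look-alike of the part that bears jar_center alone.

How it is judged:
By the outcome, as a careful person would: the job done as asked, in the order asked, and still so for the second after the job is handed in, with the robot touching nothing.
It also fails if it takes over 96 s, if anything falls off the work surface, if the arm or the gripper's body presses on something with over 40 N, if the wrist force passes 120 N, or if a joint passes its speed limit or range.

ROBOT

A 7-joint arm with a two-finger parallel gripper is mounted at the origin on the work surface. World frame = base frame: x ahead of the robot, y to its left, z up, the work surface at z = 0. Lengths are in mm, angles in rad, forces in N, time in s.
With the tool pointing down it reaches from about 400 to 875 mm from the base axis. Payload 4.4 kg.
Tool frame: the origin (TCP) lies at the very end of the fingers, on their centre line; the grasp point (between the pads) lies 19 mm behind it; z points along the fingers, y is the direction in which the jaws open and shut (so a half turn about z gives the same grasp; the last joint's range is limited). The gripper opens to 85 mm and grips with 20 to 120 N. Pads are 22 mm wide; open, the fingers measure 114 mm over their backs; the gripper's body (76 mm by 85 mm) begins 54 mm behind the grasp point. The pads swing forward as they close: fully open they stand 13 mm farther back than shut.
Start: joints at [-1.295, 0.628, 0.038, 1.517, -0.027, 0.996, -0.02], TCP at [217.846, 612.422, 231.313] pointing down, gripper open.
Joint ranges: [-3.06, 3.06], [-0.37, 2.12], [-1.25, 1.32], [0.18, 2.47], [-1.1, 4.24], [0.23, 1.98], [-2.94, 2.94]. Speed limits (rad/s): [2.57, 2.57, 3.14, 3.14, 3.14, 3.14, 3.14].

INTERFACE

Orientations are given as [roll, pitch, yaw] about the fixed x, y, z axes, in that order (R = Rz(yaw) Ry(pitch) Rx(roll)).
In Python, from cell import read_state, get_image, calibration, finish_job gives the robot as it stands. The module is installed in compiled form; this text tells all that it offers.
- The arm moves only by the tool apply_moves, never from a script. Its argument "increments" is a list of rows, each an object of numbers: "tx", "ty", "tz": the shift along the world's x, y, z in m; "rx", "ry", "rz": the turn, a rotation vector about the world's x, y, z in units of 5 degrees (1.0 is 5 degrees); "claw": the finger opening in m, from 0 to 0.0854. In form: [{"tx": .., "ty": .., "tz": .., "rx": .., "ry": .., "rz": .., "claw": ..}, ...]. A call has 1 to 12 rows; each row is the pose to reach, as a shift and turn from the pose commanded when the call began; what a row does not reach only later rows make up. A row lasts 1/10 s, in which the tool goes at most 50 mm and 8.59 degrees, less where a joint would pass 70% of its speed; a pose out of reach is approached as far as the arm can. A call with a gripper value outside its range is refused whole. The fingers move at their own pace and stop on an object; the grip force is fixed at half the most. Time passes only in rows, so rows that repeat a pose let the fingers close. It gives the time, the measured TCP pose, the force and the opening at its end, in the units of the state.
- read_state(): the state, without advancing time (a new reading comes with each control period).
- get_image(name): name is "scene" or "top" or "wrist"; returns the picture (400x640x3 uint8, red, green, blue); there is no depth.
- calibration(name): a dict with "camera_matrix" (3x3 intrinsics, pixels), "distortion" ([k1, k2, p1, p2, k3] as OpenCV has them; the pictures are not rectified), "origin" and "attitude" of the camera in the world. Camera axes: x right, y up, looking along -z (the intrinsics and any distortion apply to the point x, -y, -z); pixel columns grow to the right and rows downward; lengths in mm; the calibration is good to about 2 mm. A picture is of the moment at which its call begins: read the wrist's pose just before it. calibration takes no time and is no camera call; for the wrist camera it gives the pose at the moment of the call.
- finish_job(): hands the job in, once; it reports no verdict.
The state is a dict: "clock": time; "qpos": joint angles; "qd": joint speeds; "tau": joint torques, N m; "eef_pos": TCP position; "tool_rot": TCP orientation; "force": force on the tool from outside, world axes, zero at the start; "torque": the same for the moment, N m; "width": finger opening in mm.
Only numpy, scipy, OpenCV 4.12 (cv2) and the standard library are available. Lean on these libraries where they do the work, as an engineer would, in place of code of your own. Each camera call takes 0.05 s, during which the arm holds its last target. There are 200 camera calls.

## Working session

There is one attempt and no reset: what is moved stays moved. The work goes in short steps, Python scripts to look and compute and a tool call to move; the robot and the scene stay as the last step left them, time stands still between calls to the robot, and variables do not carry over. Pictures are saved under pics/ and viewed, about 12 in all and at most 16, crops included, and the job is handed in when it is done.

Besides the shell and the picture viewer there is one more tool, called after "Call:" as name(argument=value, ...), one argument or row to a line, values as JSON. apply_moves: Moves the arm, as the interface text tells. Its arguments: {"type":"object","properties":{"increments":{"type":"array"}},"required":["increments"]}

```bash
mkdir -p pics
cat > h.py <<'E'
import numpy as np, cv2
from cell import *
from scipy.spatial.transform import Rotation as R
def cam(n):
    c=calibration(n); K=np.array(c["camera_matrix"],float); D=np.array(c["distortion"],float)
    o=np.array(c["origin"],float); a=np.array(c["attitude"],float)
    A=a if a.shape==(3,3) else R.from_euler('xyz',a).as_matrix()
    return K,D,o,A
def ray(C,uv):
    K,D,o,A=C
    p=cv2.undistortPoints(np.array(uv,float).reshape(-1,1,2),K,D).reshape(-1,2)
    d=np.c_[p[:,0],-p[:,1],-np.ones(len(p))]@A.T
    return o,d
def onz(C,uv,z):
    o,d=ray(C,uv); t=(z-o[2])/d[:,2]; return o+d*t[:,None]
def proj(C,X):
    K,D,o,A=C
    q=(np.array(X,float).reshape(-1,3)-o)@A; q=q*[1,-1,-1]
    return cv2.projectPoints(q,np.zeros(3),np.zeros(3),K,D)[0].reshape(-1,2)
def snap(n,f):
    C=cam(n); im=get_image(n); cv2.imwrite(f"pics/{f}.png",im[:,:,::-1]); np.save(f"pics/{f}.npy",im); return C,im
E
python3 - <<'E'
from h import *
for n in ("scene","top"):
    C,_=snap(n,n+"0"); print(n,calibration(n))
print(read_state())
E
```

```text
scene {'camera_matrix': array([[394.79107071,   0.        , 319.65215625],
       [  0.        , 394.79107071, 197.40973379],
       [  0.        ,   0.        ,   1.        ]]), 'distortion': array([-0.04064472,  0.        ,  0.        ,  0.        ,  0.        ]), 'origin': array([1228.45535943, -111.34431179,  666.57321486]), 'attitude': array([0.93697069, 0.01838199, 1.30616533])}
top {'camera_matrix': array([[468.38655236,   0.        , 317.93511362],
       [  0.        , 468.38655236, 198.2826372 ],
       [  0.        ,   0.        ,   1.        ]]), 'distortion': array([-0.13834382,  0.        ,  0.        ,  0.        ,  0.        ]), 'origin': array([ 252.74825312,   92.60090315, 1436.0143389 ]), 'attitude': array([ 1.30398667e-01,  9.21837120e-04, -1.56137890e+00])}
{'clock': 0.1, 'qpos': array([-1.29479227,  0.6292685 ,  0.03847804,  1.51824644, -0.02702545,
        0.99629278, -0.01998989]), 'qd': array([ 0.00024799, -0.00166957,  0.0024875 , -0.00336566,  0.00060756,
       -0.00132574,  0.00077074]), 'tau': array([ 3.60697697e-03, -5.64527535e+01,  1.23053044e+00, -1.93973619e+01,
        1.12400387e-02,  5.41516478e-03, -2.59275242e-05]), 'eef_pos': array([217.67044118, 611.88936456, 230.47890207]), 'tool_rot': array([-3.13989645e+00,  1.55606326e-05,  2.79975843e+00]), 'force': array([-0.26530244,  0.19083308,  0.31421674]), 'torque': array([-0.03125468, -0.0120894 , -0.01929157]), 'width': 85.15955542711527}
```

View pics/top0.png

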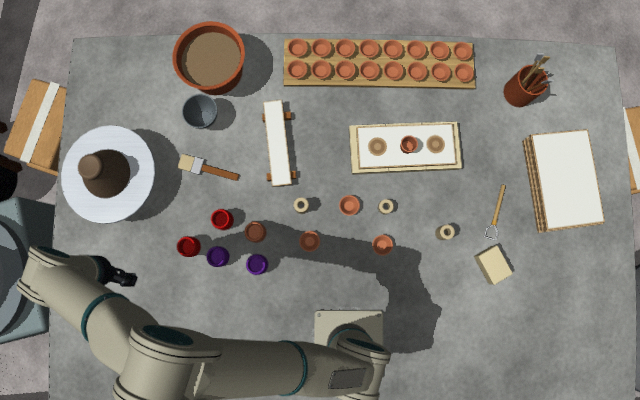

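View pics/scene0.png

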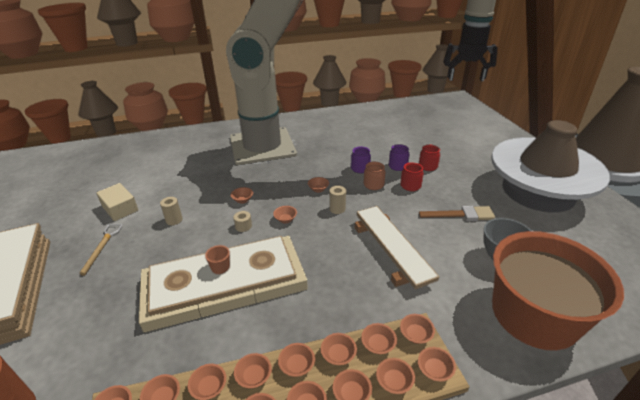

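Run:
```python
from h import *
C=cam("top"); im=np.load("pics/top0.npy")
for n,uv,z in (("propA",(302,204.5),64),("propB",(447,231.5),64),("short",(387,206),36),("jar",(256,230),66),("cup",(409,144.5),90)):
    print(n,onz(C,[uv],z)[0].round())
hsv=cv2.cvtColor(im,cv2.COLOR_RGB2HSV)
m=((hsv[...,2]>195)&(hsv[...,1]<60)).astype(np.uint8)
for n,(x0,y0,x1,y1),z in (("strip",(255,90,300,195),36),("deck",(345,115,470,180),46)):
    mm=np.zeros_like(m); mm[y0:y1,x0:x1]=m[y0:y1,x0:x1]
    c=max(cv2.findContours(mm,0,2)[0],key=cv2.contourArea)
    P=onz(C,c.reshape(-1,2),z)[:,:2].astype(np.float32)
    r=cv2.minAreaRect(P); print(n,r,cv2.boxPoints(r).round())
m=(hsv[...,1]>80).astype(np.uint8)
for n,(x0,y0,x1,y1) in (("pl",(362,130,395,162)),("pr",(420,128,452,160)),("cup",(396,130,421,158)),("jar",(240,215,272,247))):
    c=max(cv2.findContours(m[y0:y1,x0:x1].copy(),0,2)[0],key=cv2.contourArea)
    x,y,w,h=cv2.boundingRect(c); (a,b),rr=cv2.minEnclosingCircle(c)
    print(n,x+x0,y+y0,w,h,onz(C,[(a+x0,b+y0)],46)[0].round(1),rr)
p=[cv2.resize(im[y-30:y+30,x-30:x+30],None,fx=6,fy=6,interpolation=2) for x,y in ((302,205),(447,231))]
q=cv2.resize(im[100:190,340:480],None,fx=5,fy=5,interpolation=2)
```

```text
propA [414. 142.  64.]
propB [ 337. -287.   64.]
short [ 415. -113.   36.]
jar [337. 276.  66.]
cup [ 593. -173.   90.]
strip ((610.5567626953125, 225.044189453125), (264.69622802734375, 55.4216423034668), 7.7140984535217285) [[476. 235.]
 [483. 180.]
 [745. 215.]
 [738. 270.]]
deck ((605.3603515625, -172.7468719482422), (129.7420196533203, 293.9467468261719), 3.3109283447265625) [[ 532.  -30.]
 [ 549. -323.]
 [ 679. -316.]
 [ 662.  -22.]]
pl 369 138 18 18 [596.9 -83.5  46. ] 8.848344802856445
pr 427 136 17 17 [ 606.9 -263.3   46. ] 8.758021354675293
cup 400 136 18 17 [ 604.4 -180.5   46. ] 9.033003807067871
jar 244 221 22 22 [332.9 282.2  46. ] 10.904642105102539
```

Call:
apply_moves(
  increments=[
    {"tx": 0.196, "ty": -0.47, "tz": -0.03, "rz": -13.4, "claw": 0.085},
    {"tx": 0.196, "ty": -0.47, "tz": -0.03, "rz": -13.4, "claw": 0.085},
    {"tx": 0.196, "ty": -0.47, "tz": -0.03, "rz": -13.4, "claw": 0.085},
    {"tx": 0.196, "ty": -0.47, "tz": -0.03, "rz": -13.4, "claw": 0.085},
    {"tx": 0.196, "ty": -0.47, "tz": -0.03, "rz": -13.4, "claw": 0.085},
    {"tx": 0.196, "ty": -0.47, "tz": -0.03, "rz": -13.4, "claw": 0.085},
    {"tx": 0.196, "ty": -0.47, "tz": -0.03, "rz": -13.4, "claw": 0.085},
    {"tx": 0.196, "ty": -0.47, "tz": -0.03, "rz": -13.4, "claw": 0.085},
    {"tx": 0.196, "ty": -0.47, "tz": -0.03, "rz": -13.4, "claw": 0.085},
    {"tx": 0.196, "ty": -0.47, "tz": -0.03, "rz": -13.4, "claw": 0.085},
    {"tx": 0.196, "ty": -0.47, "tz": -0.03, "rz": -13.4, "claw": 0.085},
    {"tx": 0.196, "ty": -0.47, "tz": -0.03, "rz": -13.4, "claw": 0.085},
  ],
)

```text
$.increments[0]: bad value
```

Run:
```python
from h import *
C,im=snap("wrist","w1"); print(C,read_state()["eef_pos"],read_state()["tool_rot"],read_state()["qpos"])
print(proj(C,[[414,142,64],[414,142,0]]))
```

```text
(array([[349.64679861,   0.        , 316.00576612],
       [  0.        , 349.64679861, 196.50402422],
       [  0.        ,   0.        ,   1.        ]]), array([0.02523384, 0.        , 0.        , 0.        , 0.        ]), array([144.44173379, 638.70570863, 372.96500842]), array([[ 0.33514202, -0.89773264, -0.28592995],
       [ 0.94216699,  0.31898486,  0.1028106 ],
       [-0.0010891 , -0.30384992,  0.95271929]])) [217.69586113 611.96001076 230.60772908] [-3.14012939e+00  2.24096580e-05  2.79978300e+00] [-1.29479223  0.62913282  0.03847151  1.51811827 -0.02699749  0.99632351
 -0.01998869]
[[ -6.67032358 458.67427094]
 [ 36.57220803 409.17739432]]
```

View pics/w1.png

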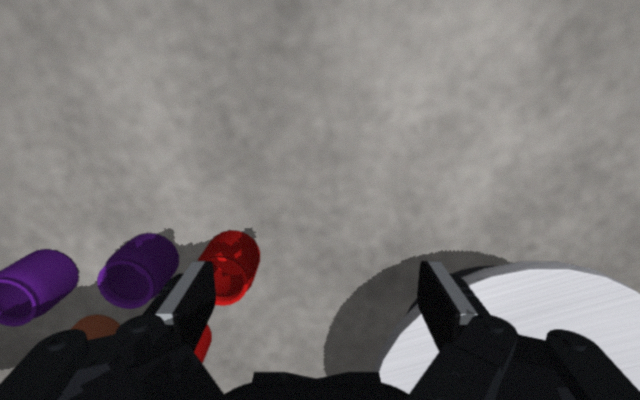

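Call:
apply_moves(
  increments=[
    {"tx": 0.05, "ty": -0.12, "tz": 0.0, "rx": 0, "ry": 0, "rz": -3.4, "claw": 0.085},
    {"tx": 0.1, "ty": -0.24, "tz": 0.0, "rx": 0, "ry": 0, "rz": -6.8, "claw": 0.085},
    {"tx": 0.15, "ty": -0.36, "tz": -0.01, "rx": 0, "ry": 0, "rz": -10, "claw": 0.085},
    {"tx": 0.196, "ty": -0.47, "tz": -0.03, "rx": 0, "ry": 0, "rz": -13.4, "claw": 0.085},
    {"tx": 0.196, "ty": -0.47, "tz": -0.03, "rx": 0, "ry": 0, "rz": -13.4, "claw": 0.085},
    {"tx": 0.196, "ty": -0.47, "tz": -0.03, "rx": 0, "ry": 0, "rz": -13.4, "claw": 0.085},
    {"tx": 0.196, "ty": -0.47, "tz": -0.03, "rx": 0, "ry": 0, "rz": -13.4, "claw": 0.085},
    {"tx": 0.196, "ty": -0.47, "tz": -0.03, "rx": 0, "ry": 0, "rz": -13.4, "claw": 0.085},
    {"tx": 0.196, "ty": -0.47, "tz": -0.03, "rx": 0, "ry": 0, "rz": -13.4, "claw": 0.085},
    {"tx": 0.196, "ty": -0.47, "tz": -0.03, "rx": 0, "ry": 0, "rz": -13.4, "claw": 0.085},
    {"tx": 0.196, "ty": -0.47, "tz": -0.03, "rx": 0, "ry": 0, "rz": -13.4, "claw": 0.085},
    {"tx": 0.196, "ty": -0.47, "tz": -0.03, "rx": 0, "ry": 0, "rz": -13.4, "claw": 0.085},
  ],
)

```text
clock: 1.35
eef_pos: [414.4, 140.4, 201.3]
tool_rot: [-3.142, 0.0, 1.625]
force: [0.2, 0.6, 0.3]
width: 85.0
```

Run:
```python
from h import *
C,im=snap("wrist","w2"); print(C[2],read_state()["eef_pos"],read_state()["tool_rot"],read_state()["qpos"])
print(proj(C,[[414,142,64],[414,142,0]]))
```

```text
[410.29233595 218.73338106 343.72126925] [413.80284289 142.42011138 201.25079927] [-3.14119051e+00 -4.15713087e-04  1.62882472e+00] [-0.66705813  0.39873459  0.36924233  2.12315002 -0.23219696  0.65745925
 -0.08138812]
[[315.52037489 182.19335486]
 [315.6223299  165.2804538 ]]
```

View pics/w2.png

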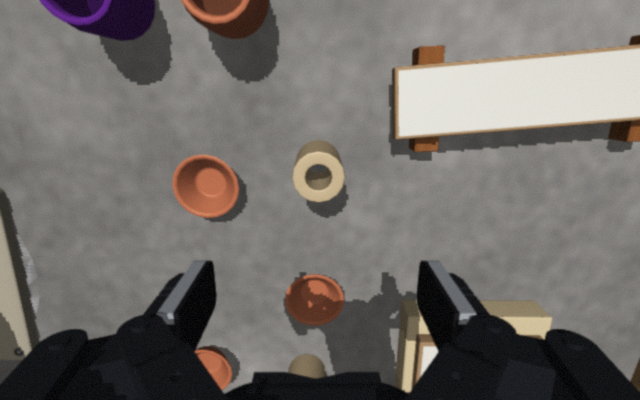

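Run:
```python
from h import *
C=cam("wrist"); im=np.load("pics/w2.npy")
hsv=cv2.cvtColor(im,cv2.COLOR_RGB2HSV)
print(hsv[160,300],hsv[150,320],hsv[178,318],hsv[192,320],hsv[100,340])
m=((hsv[...,1]>50)&(hsv[...,2]>140)).astype(np.uint8); m[:140]=0;m[215:]=0;m[:,:280]=0;m[:,360:]=0
c=max(cv2.findContours(m,0,2)[0],key=cv2.contourArea)
print(cv2.boundingRect(c)); e=cv2.fitEllipse(cv2.convexHull(c)); print(e, onz(C,[e[0]],64))
print("strip end",onz(C,[(396,67),(397,138)],36))
```

```text
[ 19  69 202] [ 18  79 133] [23 74 83] [ 19  70 207] [ 15  11 142]
(292, 151, 53, 51)
((317.9379577636719, 175.865234375), (50.617061614990234, 52.00794982910156), 94.2479019165039) [[414.98713008 149.64783509  64.        ]]
strip end [[474.14842367 238.2886788   36.        ]
 [482.57747618 180.60465858  36.        ]]
```

Call:
apply_moves(
  increments=[
    {"tx": 0.001, "ty": 0.006, "tz": -0.05, "rx": 0, "ry": 0, "rz": 0, "claw": 0.085},
    {"tx": 0.001, "ty": 0.006, "tz": -0.1, "rx": 0, "ry": 0, "rz": 0, "claw": 0.085},
    {"tx": 0.001, "ty": 0.006, "tz": -0.15, "rx": 0, "ry": 0, "rz": 0, "claw": 0.085},
    {"tx": 0.001, "ty": 0.006, "tz": -0.179, "rx": 0, "ry": 0, "rz": 0, "claw": 0.085},
    {"tx": 0.001, "ty": 0.006, "tz": -0.179, "rx": 0, "ry": 0, "rz": 0, "claw": 0.085},
    {"tx": 0.001, "ty": 0.006, "tz": -0.179, "rx": 0, "ry": 0, "rz": 0, "claw": 0.04},
    {"tx": 0.001, "ty": 0.006, "tz": -0.179, "rx": 0, "ry": 0, "rz": 0, "claw": 0.02},
    {"tx": 0.001, "ty": 0.006, "tz": -0.179, "rx": 0, "ry": 0, "rz": 0, "claw": 0.02},
    {"tx": 0.001, "ty": 0.006, "tz": -0.179, "rx": 0, "ry": 0, "rz": 0, "claw": 0.02},
    {"tx": 0.001, "ty": 0.006, "tz": -0.179, "rx": 0, "ry": 0, "rz": 0, "claw": 0.02},
    {"tx": 0.001, "ty": 0.006, "tz": -0.179, "rx": 0, "ry": 0, "rz": 0, "claw": 0.02},
    {"tx": 0.001, "ty": 0.006, "tz": -0.179, "rx": 0, "ry": 0, "rz": 0, "claw": 0.02},
  ],
)

```text
clock: 2.6
eef_pos: [415.1, 149.6, 23.4]
tool_rot: [3.141, -0.002, 1.631]
force: [-2.2, 1.7, 7.8]
width: 42.4
```

Call:
apply_moves(
  increments=[
    {"tx": 0, "ty": 0, "tz": 0.03, "rx": 0, "ry": 0, "rz": 0, "claw": 0.02},
    {"tx": 0, "ty": 0, "tz": 0.08, "rx": 0, "ry": 0, "rz": 0, "claw": 0.02},
    {"tx": 0.015, "ty": -0.025, "tz": 0.12, "rx": 0, "ry": 0, "rz": 0, "claw": 0.02},
    {"tx": 0.035, "ty": -0.06, "tz": 0.15, "rx": 0, "ry": 0, "rz": 0, "claw": 0.02},
    {"tx": 0.06, "ty": -0.1, "tz": 0.17, "rx": 0, "ry": 0, "rz": 0, "claw": 0.02},
    {"tx": 0.085, "ty": -0.14, "tz": 0.18, "rx": 0, "ry": 0, "rz": 0, "claw": 0.02},
    {"tx": 0.11, "ty": -0.18, "tz": 0.18, "rx": 0, "ry": 0, "rz": 0, "claw": 0.02},
    {"tx": 0.135, "ty": -0.22, "tz": 0.18, "rx": 0, "ry": 0, "rz": 0, "claw": 0.02},
    {"tx": 0.16, "ty": -0.265, "tz": 0.18, "rx": 0, "ry": 0, "rz": 0, "claw": 0.02},
    {"tx": 0.187, "ty": -0.31, "tz": 0.18, "rx": 0, "ry": 0, "rz": 0, "claw": 0.02},
    {"tx": 0.187, "ty": -0.318, "tz": 0.18, "rx": 0, "ry": 0, "rz": 0, "claw": 0.02},
    {"tx": 0.187, "ty": -0.318, "tz": 0.18, "rx": 0, "ry": 0, "rz": 0, "claw": 0.02},
  ],
)

```text
clock: 3.8
eef_pos: [600.9, -173.0, 202.3]
tool_rot: [-3.141, 0.002, 1.625]
force: [0.3, -0.0, -0.8]
width: 42.7
```

Run:
```python
from h import *
C,im=snap("wrist","w3"); print(C[2],read_state()["eef_pos"],read_state()["tool_rot"])
print(proj(C,[[597,-83.5,46],[607,-263,46],[602,-174,90]]))
```

```text
[596.87753722 -94.45269506 344.61789649] [ 600.72325791 -169.97143662  201.99235818] [-3.14005632e+00 -7.32395409e-04  1.62813688e+00]
[[317.3267152   69.63611988]
 [317.29517431 268.98365862]
 [317.39112886 194.04070324]]
```

View pics/w3.png

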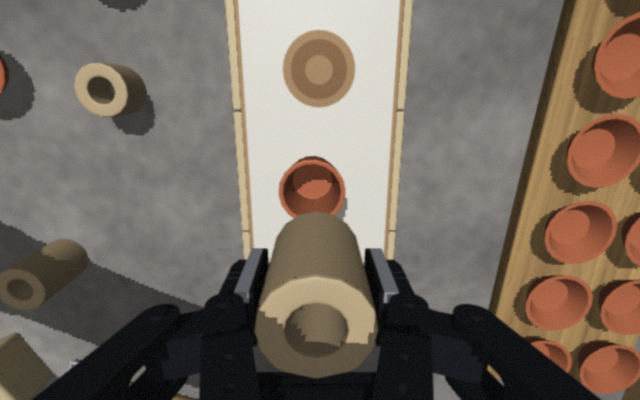

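Run:
```python
from h import *
C=cam("wrist"); im=np.load("pics/w3.npy")
hsv=cv2.cvtColor(im,cv2.COLOR_RGB2HSV)
def ell(cx,cy,w,smin,vmin,z,vmax=256):
    m=((hsv[...,1]>smin)&(hsv[...,2]>vmin)&(hsv[...,2]<vmax)).astype(np.uint8); k=np.zeros_like(m); k[max(cy-w,0):cy+w,cx-w:cx+w]=1; m*=k
    c=max(cv2.findContours(m,0,2)[0],key=cv2.contourArea); e=cv2.fitEllipse(cv2.convexHull(c)); print(e,onz(C,[e[0]],z)[0])
ell(319,68,50,50,60,46)
ell(316,325,62,45,140,243.5)
print(proj(C,[[601,-170,243],[601,-170,179],[601,-148,179]]))
# top face left/right at z 243
print(onz(C,[(257,320),(375,320)],243), onz(C,[(285,232),(355,232)],179), onz(C,[(320,212)],179))
```

```text
((318.5688781738281, 68.1781234741211), (71.71601104736328, 76.74592590332031), 0.7981585264205933) [597.39545569 -78.92385887  46.        ]
((320.45147705078125, 312.1217346191406), (70.78328704833984, 114.21283721923828), 101.24417114257812) [ 602.11455278 -164.71897832  243.5       ]
[[316.25973403 324.22462802]
 [316.38710064 243.69497548]
 [318.92370554 203.60907157]]
[[ 580.67225138 -169.45197468  243.        ]
 [ 620.93646311 -167.08727544  243.        ]] [[ 584.53932137 -164.36750509  179.        ]
 [ 620.39428152 -162.27941343  179.        ]] [[ 601.80858127 -152.4256648   179.        ]]
```

Run:
```python
from h import *
for cn,f,L in (("scene","scene0",(("pr",177,280,18,46),("pl",262,260,17,46))),("top","top0",(("pl",378,147,14,46),("pr",435,145,14,46)))):
    C=cam(cn); hsv=cv2.cvtColor(np.load(f"pics/{f}.npy"),cv2.COLOR_RGB2HSV)
    for n,x,y,w,z in L:
        m=((hsv[...,1]>60)).astype(np.uint8); k=np.zeros_like(m); k[y-w:y+w,x-w:x+w]=1; m*=k
        c=max(cv2.findContours(m,0,2)[0],key=cv2.contourArea); e=cv2.fitEllipse(cv2.convexHull(c)); print(cn,n,np.round(e[0],1),np.round(e[1],1),onz(C,[e[0]],z)[0].round(1))
C=cam("scene"); hsv=cv2.cvtColor(np.load("pics/scene0.npy"),cv2.COLOR_RGB2HSV)
for n,x,y,z in (("propB",171,201,64),("propA",338,190,64),("jar",374,168,66)): print(n,onz(C,[(x,y)],z)[0].round(1))
```

```text
scene pr [177.3 279.9] [18.2 27.9] [ 607. -264.   46.]
scene pl [261.7 259.6] [17.5 25.1] [596.7 -84.   46. ]
top pl [377.1 146.1] [17.9 18.2] [597.2 -83.2  46. ]
top pr [435.2 143.7] [16.7 18. ] [ 607.4 -263.1   46. ]
propB [ 339.2 -281.    64. ]
propA [416.1 147.5  64. ]
jar [344.5 277.2  66. ]
```

Call:
apply_moves(
  increments=[
    {"tx": -0.003, "ty": 0.045, "tz": 0, "rx": 0, "ry": 0, "rz": 0, "claw": 0.02},
    {"tx": -0.005, "ty": 0.0865, "tz": 0, "rx": 0, "ry": 0, "rz": 0, "claw": 0.02},
    {"tx": -0.005, "ty": 0.0865, "tz": -0.04, "rx": 0, "ry": 0, "rz": 0, "claw": 0.02},
    {"tx": -0.005, "ty": 0.0865, "tz": -0.08, "rx": 0, "ry": 0, "rz": 0, "claw": 0.02},
    {"tx": -0.005, "ty": 0.0865, "tz": -0.11, "rx": 0, "ry": 0, "rz": 0, "claw": 0.02},
    {"tx": -0.005, "ty": 0.0865, "tz": -0.125, "rx": 0, "ry": 0, "rz": 0, "claw": 0.02},
    {"tx": -0.005, "ty": 0.0865, "tz": -0.13, "rx": 0, "ry": 0, "rz": 0, "claw": 0.02},
    {"tx": -0.005, "ty": 0.0865, "tz": -0.132, "rx": 0, "ry": 0, "rz": 0, "claw": 0.02},
    {"tx": -0.005, "ty": 0.0865, "tz": -0.1335, "rx": 0, "ry": 0, "rz": 0, "claw": 0.02},
    {"tx": -0.005, "ty": 0.0865, "tz": -0.1335, "rx": 0, "ry": 0, "rz": 0, "claw": 0.02},
  ],
)

```text
clock: 4.85
eef_pos: [597.6, -83.2, 70.0]
tool_rot: [3.14, 0.0, 1.63]
force: [0.1, 0.9, -1.1]
width: 42.6
```

Call:
apply_moves(
  increments=[
    {"tx": 0, "ty": 0, "tz": -0.001, "rx": 0, "ry": 0, "rz": 0, "claw": 0.02},
    {"tx": 0, "ty": 0, "tz": -0.001, "rx": 0, "ry": 0, "rz": 0, "claw": 0.02},
    {"tx": 0, "ty": 0, "tz": -0.001, "rx": 0, "ry": 0, "rz": 0, "claw": 0.05},
    {"tx": 0, "ty": 0, "tz": -0.001, "rx": 0, "ry": 0, "rz": 0, "claw": 0.07},
    {"tx": 0, "ty": 0, "tz": -0.001, "rx": 0, "ry": 0, "rz": 0, "claw": 0.07},
    {"tx": 0, "ty": 0, "tz": -0.001, "rx": 0, "ry": 0, "rz": 0, "claw": 0.07},
    {"tx": 0, "ty": 0, "tz": 0.02, "rx": 0, "ry": 0, "rz": 0, "claw": 0.08},
    {"tx": 0, "ty": 0, "tz": 0.05, "rx": 0, "ry": 0, "rz": 0, "claw": 0.085},
    {"tx": 0, "ty": 0, "tz": 0.09, "rx": 0, "ry": 0, "rz": 0, "claw": 0.085},
    {"tx": 0, "ty": 0, "tz": 0.13, "rx": 0, "ry": 0, "rz": 0, "claw": 0.085},
  ],
)

```text
clock: 5.85
eef_pos: [596.4, -83.1, 199.8]
tool_rot: [-3.14, 0.0, 1.63]
force: [1.2, -0.5, 0.1]
width: 84.8
```

Call:
apply_moves(
  increments=[
    {"tx": -0.04, "ty": -0.03, "tz": 0, "rx": 0, "ry": 0, "rz": 0, "claw": 0.085},
    {"tx": -0.08, "ty": -0.06, "tz": 0, "rx": 0, "ry": 0, "rz": 0, "claw": 0.085},
    {"tx": -0.12, "ty": -0.09, "tz": 0, "rx": 0, "ry": 0, "rz": 0, "claw": 0.085},
    {"tx": -0.16, "ty": -0.12, "tz": 0, "rx": 0, "ry": 0, "rz": 0, "claw": 0.085},
    {"tx": -0.2, "ty": -0.15, "tz": 0, "rx": 0, "ry": 0, "rz": 0, "claw": 0.085},
    {"tx": -0.23, "ty": -0.18, "tz": 0, "rx": 0, "ry": 0, "rz": 0, "claw": 0.085},
    {"tx": -0.258, "ty": -0.2, "tz": 0, "rx": 0, "ry": 0, "rz": 0, "claw": 0.085},
    {"tx": -0.258, "ty": -0.2, "tz": 0, "rx": 0, "ry": 0, "rz": 0, "claw": 0.085},
    {"tx": -0.258, "ty": -0.2, "tz": 0, "rx": 0, "ry": 0, "rz": 0, "claw": 0.085},
    {"tx": -0.258, "ty": -0.2, "tz": 0, "rx": 0, "ry": 0, "rz": 0, "claw": 0.085},
  ],
)

```text
clock: 6.85
eef_pos: [339.8, -282.4, 198.7]
tool_rot: [3.141, -0.0, 1.632]
force: [-0.5, -0.4, -0.3]
width: 85.2
```

Run:
```python
from h import *
C,im=snap("wrist","w4"); print(C[2],read_state()["eef_pos"],read_state()["tool_rot"])
hsv=cv2.cvtColor(im,cv2.COLOR_RGB2HSV)
g=proj(C,[[338.5,-282,64]])[0]; print(g)
x,y=g.astype(int);w=50
m=((hsv[...,1]>45)&(hsv[...,2]>140)).astype(np.uint8); k=np.zeros_like(m); k[y-w:y+w,x-w:x+w]=1; m*=k
c=max(cv2.findContours(m,0,2)[0],key=cv2.contourArea); e=cv2.fitEllipse(cv2.convexHull(c)); print(e,onz(C,[e[0]],64)[0])
snap("top","top1")
```

```text
[ 335.10304125 -204.25603193  341.25408705] [ 339.93377708 -282.28752987  198.68168815] [ 3.14136170e+00 -3.41920770e-04  1.63273354e+00]
[314.27611031 184.446142  ]
((313.2048034667969, 184.15394592285156), (51.67387008666992, 64.02898406982422), 177.994384765625) [ 337.60522927 -281.80478372   64.        ]
```

View pics/w4.png

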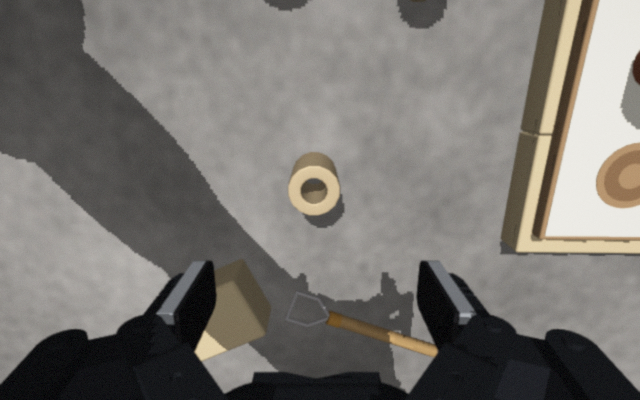

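Run:
```python
from h import *
C=cam("wrist"); im=np.load("pics/w4.npy"); hsv=cv2.cvtColor(im,cv2.COLOR_RGB2HSV)
m=((hsv[...,1]>45)&(hsv[...,2]>170)).astype(np.uint8); k=np.zeros_like(m); k[140:235,270:360]=1; m*=k
c=max(cv2.findContours(m,0,2)[0],key=cv2.contourArea); e=cv2.fitEllipse(cv2.convexHull(c)); print(e,onz(C,[e[0]],64)[0])
```

```text
((313.2333068847656, 189.7864532470703), (49.25021743774414, 51.20286560058594), 88.36676788330078) [ 337.98886203 -286.41519847   64.        ]
```

Call:
apply_moves(
  increments=[
    {"tx": -0.001, "ty": -0.0055, "tz": -0.05, "rx": 0, "ry": 0, "rz": 0, "claw": 0.085},
    {"tx": -0.001, "ty": -0.0055, "tz": -0.1, "rx": 0, "ry": 0, "rz": 0, "claw": 0.085},
    {"tx": -0.001, "ty": -0.0055, "tz": -0.15, "rx": 0, "ry": 0, "rz": 0, "claw": 0.085},
    {"tx": -0.001, "ty": -0.0055, "tz": -0.1765, "rx": 0, "ry": 0, "rz": 0, "claw": 0.085},
    {"tx": -0.001, "ty": -0.0055, "tz": -0.1765, "rx": 0, "ry": 0, "rz": 0, "claw": 0.085},
    {"tx": -0.001, "ty": -0.0055, "tz": -0.1765, "rx": 0, "ry": 0, "rz": 0, "claw": 0.04},
    {"tx": -0.001, "ty": -0.0055, "tz": -0.1765, "rx": 0, "ry": 0, "rz": 0, "claw": 0.02},
    {"tx": -0.001, "ty": -0.0055, "tz": -0.1765, "rx": 0, "ry": 0, "rz": 0, "claw": 0.02},
    {"tx": -0.001, "ty": -0.0055, "tz": -0.1765, "rx": 0, "ry": 0, "rz": 0, "claw": 0.02},
    {"tx": -0.001, "ty": -0.0055, "tz": -0.1765, "rx": 0, "ry": 0, "rz": 0, "claw": 0.02},
    {"tx": -0.001, "ty": -0.0055, "tz": -0.1765, "rx": 0, "ry": 0, "rz": 0, "claw": 0.02},
    {"tx": -0.001, "ty": -0.0055, "tz": -0.1765, "rx": 0, "ry": 0, "rz": 0, "claw": 0.02},
  ],
)

```text
clock: 8.15
eef_pos: [339.0, -289.3, 24.1]
tool_rot: [3.139, 0.003, 1.631]
force: [0.2, -0.1, 8.0]
width: 42.7
```

Call:
apply_moves(
  increments=[
    {"tx": 0, "ty": 0, "tz": 0.03, "rx": 0, "ry": 0, "rz": 0, "claw": 0.02},
    {"tx": 0, "ty": 0, "tz": 0.075, "rx": 0, "ry": 0, "rz": 0, "claw": 0.02},
    {"tx": 0.03, "ty": 0.003, "tz": 0.11, "rx": 0, "ry": 0, "rz": 0, "claw": 0.02},
    {"tx": 0.075, "ty": 0.006, "tz": 0.12, "rx": 0, "ry": 0, "rz": 0, "claw": 0.02},
    {"tx": 0.12, "ty": 0.01, "tz": 0.12, "rx": 0, "ry": 0, "rz": 0, "claw": 0.02},
    {"tx": 0.165, "ty": 0.015, "tz": 0.12, "rx": 0, "ry": 0, "rz": 0, "claw": 0.02},
    {"tx": 0.21, "ty": 0.02, "tz": 0.12, "rx": 0, "ry": 0, "rz": 0, "claw": 0.02},
    {"tx": 0.25, "ty": 0.025, "tz": 0.12, "rx": 0, "ry": 0, "rz": 0, "claw": 0.02},
    {"tx": 0.269, "ty": 0.025, "tz": 0.12, "rx": 0, "ry": 0, "rz": 0, "claw": 0.02},
    {"tx": 0.269, "ty": 0.025, "tz": 0.12, "rx": 0, "ry": 0, "rz": 0, "claw": 0.02},
    {"tx": 0.269, "ty": 0.025, "tz": 0.12, "rx": 0, "ry": 0, "rz": 0, "claw": 0.02},
  ],
)

```text
clock: 9.25
eef_pos: [606.1, -263.3, 142.9]
tool_rot: [-3.141, 0.0, 1.631]
force: [-1.2, -0.0, -2.3]
width: 43.0
```

Call:
apply_moves(
  increments=[
    {"tx": 0, "ty": 0, "tz": -0.03, "rx": 0, "ry": 0, "rz": 0, "claw": 0.02},
    {"tx": 0, "ty": 0, "tz": -0.055, "rx": 0, "ry": 0, "rz": 0, "claw": 0.02},
    {"tx": 0, "ty": 0, "tz": -0.067, "rx": 0, "ry": 0, "rz": 0, "claw": 0.02},
    {"tx": 0, "ty": 0, "tz": -0.07, "rx": 0, "ry": 0, "rz": 0, "claw": 0.02},
    {"tx": 0, "ty": 0, "tz": -0.072, "rx": 0, "ry": 0, "rz": 0, "claw": 0.02},
    {"tx": 0, "ty": 0, "tz": -0.0735, "rx": 0, "ry": 0, "rz": 0, "claw": 0.02},
    {"tx": 0, "ty": 0, "tz": -0.0735, "rx": 0, "ry": 0, "rz": 0, "claw": 0.02},
    {"tx": 0, "ty": 0, "tz": -0.0735, "rx": 0, "ry": 0, "rz": 0, "claw": 0.02},
  ],
)

```text
clock: 10.05
eef_pos: [607.3, -264.3, 70.2]
tool_rot: [3.14, 0.001, 1.63]
force: [-2.2, 0.5, 5.5]
width: 42.6
```

Call:
apply_moves(
  increments=[
    {"tx": 0, "ty": 0, "tz": -0.0005, "rx": 0, "ry": 0, "rz": 0, "claw": 0.05},
    {"tx": 0, "ty": 0, "tz": -0.0005, "rx": 0, "ry": 0, "rz": 0, "claw": 0.07},
    {"tx": 0, "ty": 0, "tz": -0.0005, "rx": 0, "ry": 0, "rz": 0, "claw": 0.07},
    {"tx": 0, "ty": 0, "tz": -0.0005, "rx": 0, "ry": 0, "rz": 0, "claw": 0.07},
    {"tx": 0, "ty": 0, "tz": 0.02, "rx": 0, "ry": 0, "rz": 0, "claw": 0.08},
    {"tx": 0, "ty": 0, "tz": 0.06, "rx": 0, "ry": 0, "rz": 0, "claw": 0.085},
    {"tx": 0, "ty": 0, "tz": 0.1, "rx": 0, "ry": 0, "rz": 0, "claw": 0.085},
    {"tx": 0, "ty": 0, "tz": 0.131, "rx": 0, "ry": 0, "rz": 0, "claw": 0.085},
  ],
)

```text
clock: 10.85
eef_pos: [607.2, -264.1, 202.1]
tool_rot: [3.14, 0.001, 1.63]
force: [0.9, -0.6, 0.6]
width: 85.3
```

Call:
apply_moves(
  increments=[
    {"tx": 0.004, "ty": 0.045, "tz": 0.01, "rx": 0, "ry": 0, "rz": 1.6, "claw": 0.085},
    {"tx": 0.004, "ty": 0.09, "tz": 0.01, "rx": 0, "ry": 0, "rz": 3.2, "claw": 0.085},
    {"tx": 0.004, "ty": 0.135, "tz": 0.01, "rx": 0, "ry": 0, "rz": 4.8, "claw": 0.085},
    {"tx": 0.004, "ty": 0.18, "tz": 0.01, "rx": 0, "ry": 0, "rz": 6.4, "claw": 0.085},
    {"tx": 0.004, "ty": 0.225, "tz": 0.01, "rx": 0, "ry": 0, "rz": 8, "claw": 0.085},
    {"tx": 0.004, "ty": 0.27, "tz": 0.01, "rx": 0, "ry": 0, "rz": 9.6, "claw": 0.085},
    {"tx": 0.004, "ty": 0.315, "tz": 0.01, "rx": 0, "ry": 0, "rz": 11.2, "claw": 0.085},
    {"tx": 0.004, "ty": 0.36, "tz": 0.01, "rx": 0, "ry": 0, "rz": 12.8, "claw": 0.085},
    {"tx": 0.004, "ty": 0.405, "tz": 0.01, "rx": 0, "ry": 0, "rz": 14.4, "claw": 0.085},
    {"tx": 0.004, "ty": 0.45, "tz": 0.01, "rx": 0, "ry": 0, "rz": 16, "claw": 0.085},
    {"tx": 0.004, "ty": 0.489, "tz": 0.01, "rx": 0, "ry": 0, "rz": 17.6, "claw": 0.085},
    {"tx": 0.004, "ty": 0.489, "tz": 0.01, "rx": 0, "ry": 0, "rz": 18.9, "claw": 0.085},
  ],
)

```text
clock: 12.05
eef_pos: [609.1, 234.8, 209.1]
tool_rot: [3.136, -0.0, -2.988]
force: [-0.5, 0.8, -0.1]
width: 85.0
```

Call:
apply_moves(
  increments=[
    {"tx": 0, "ty": 0, "tz": 0, "rx": 0, "ry": 0, "rz": 0, "claw": 0.085},
    {"tx": 0, "ty": 0, "tz": 0, "rx": 0, "ry": 0, "rz": 0, "claw": 0.085},
  ],
)

```text
clock: 12.25
eef_pos: [611.1, 223.9, 209.8]
tool_rot: [-3.14, -0.0, -3.008]
force: [0.2, -0.5, -0.5]
width: 85.0
```

Run:
```python
from h import *
s=read_state(); print(s["eef_pos"],s["tool_rot"],s["qpos"])
C,im=snap("wrist","w5"); print(C[2]); T,t=snap("top","top2"); S,sc=snap("scene","scene2")
a=cv2.resize(t[85:265,240:470],None,fx=3,fy=3)[:, :]
b=cv2.resize(sc[170:330,120:440],None,fx=2,fy=2)
cv2.imwrite("pics/c2.png",np.vstack([np.hstack([cv2.resize(im,(400,250)),cv2.resize(b,(400,250))]),cv2.resize(t[85:265,240:496],(800,350))*1])[:,:,::-1])
hsv=cv2.cvtColor(im,cv2.COLOR_RGB2HSV)
m=((hsv[...,2]>190)&(hsv[...,1]<50)).astype(np.uint8)
c=max(cv2.findContours(m,0,2)[0],key=cv2.contourArea); print(cv2.boundingRect(c))
P=onz(C,c.reshape(-1,2),36)[:,:2].astype(np.float32); r=cv2.minAreaRect(P); print("strip wrist",r)
# props top faces in top image at z 110
hs=cv2.cvtColor(t,cv2.COLOR_RGB2HSV)
for n,p in (("l",[597,-83.5,110]),("r",[607,-263.5,110])):
    print(n,proj(T,[p]),proj(S,[p]))
```

```text
[611.05465557 223.87271168 209.78291454] [-3.14043490e+00 -1.79019093e-04 -3.00777781e+00] [-0.56638169  0.66846814  0.29565574  1.54323466 -0.22040076  0.96328301
  1.50012691]
[533.96286098 214.10347435 352.26805694]
(283, 15, 67, 282)
strip wrist ((611.4963989257812, 224.17015075683594), (263.1614074707031, 54.68315124511719), 7.575783729553223)
l [[379.87654777 140.89939547]] [[258.69512759 237.9642932 ]]
r [[440.64220691 138.56085863]] [[170.09943075 258.06221691]]
```

View pics/c2.png

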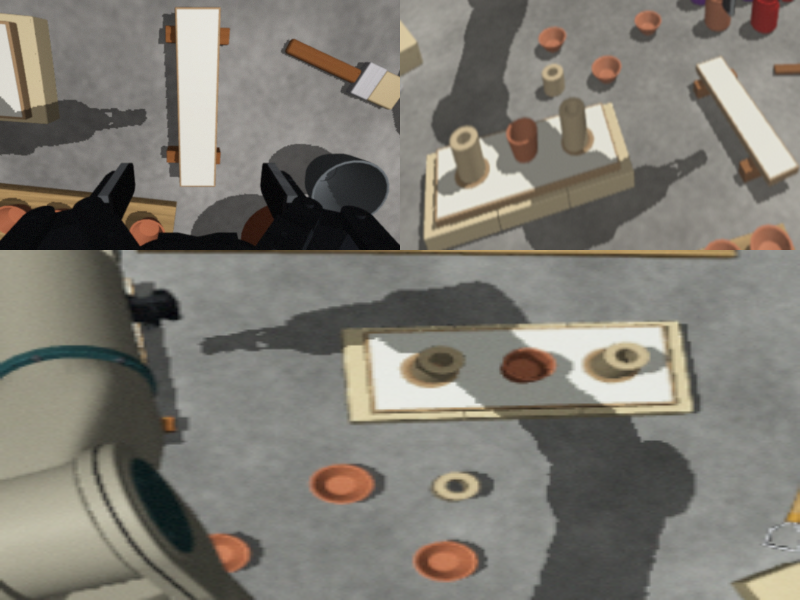

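Call:
apply_moves(
  increments=[
    {"tx": 0.001, "ty": -0.001, "tz": -0.05, "rx": 0, "ry": 0, "rz": 0, "claw": 0.085},
    {"tx": 0.001, "ty": -0.001, "tz": -0.1, "rx": 0, "ry": 0, "rz": 0, "claw": 0.085},
    {"tx": 0.001, "ty": -0.001, "tz": -0.14, "rx": 0, "ry": 0, "rz": 0, "claw": 0.085},
    {"tx": 0.001, "ty": -0.001, "tz": -0.17, "rx": 0, "ry": 0, "rz": 0, "claw": 0.085},
    {"tx": 0.001, "ty": -0.001, "tz": -0.19, "rx": 0, "ry": 0, "rz": 0, "claw": 0.085},
    {"tx": 0.001, "ty": -0.001, "tz": -0.204, "rx": 0, "ry": 0, "rz": 0, "claw": 0.085},
    {"tx": 0.001, "ty": -0.001, "tz": -0.204, "rx": 0, "ry": 0, "rz": 0, "claw": 0.085},
    {"tx": 0.001, "ty": -0.001, "tz": -0.204, "rx": 0, "ry": 0, "rz": 0, "claw": 0.06},
    {"tx": 0.001, "ty": -0.001, "tz": -0.204, "rx": 0, "ry": 0, "rz": 0, "claw": 0.04},
    {"tx": 0.001, "ty": -0.001, "tz": -0.204, "rx": 0, "ry": 0, "rz": 0, "claw": 0.04},
    {"tx": 0.001, "ty": -0.001, "tz": -0.204, "rx": 0, "ry": 0, "rz": 0, "claw": 0.04},
    {"tx": 0.001, "ty": -0.001, "tz": -0.204, "rx": 0, "ry": 0, "rz": 0, "claw": 0.04},
  ],
)

```text
clock: 13.6
eef_pos: [613.3, 224.4, 7.7]
tool_rot: [3.141, 0.003, -3.004]
force: [-0.6, -1.3, 6.4]
width: 59.0
```

Call:
apply_moves(
  increments=[
    {"tx": 0, "ty": 0, "tz": 0.015, "rx": 0, "ry": 0, "rz": 0, "claw": 0.04},
    {"tx": 0, "ty": 0, "tz": 0.04, "rx": 0, "ry": 0, "rz": 0, "claw": 0.04},
    {"tx": 0, "ty": 0, "tz": 0.08, "rx": 0, "ry": 0, "rz": 0, "claw": 0.04},
    {"tx": 0, "ty": 0, "tz": 0.12, "rx": 0, "ry": 0, "rz": 0, "claw": 0.04},
    {"tx": 0, "ty": 0, "tz": 0.16, "rx": 0, "ry": 0, "rz": 0, "claw": 0.04},
    {"tx": 0, "ty": 0, "tz": 0.195, "rx": 0, "ry": 0, "rz": 0, "claw": 0.04},
    {"tx": 0, "ty": 0, "tz": 0.214, "rx": 0, "ry": 0, "rz": 0, "claw": 0.04},
    {"tx": 0, "ty": 0, "tz": 0.214, "rx": 0, "ry": 0, "rz": 0, "claw": 0.04},
  ],
)

```text
clock: 14.4
eef_pos: [613.3, 225.1, 223.7]
tool_rot: [3.14, 0.006, -3.003]
force: [-0.5, -0.4, -4.1]
width: 58.9
```

Call:
apply_moves(
  increments=[
    {"tx": -0.001, "ty": -0.02, "tz": 0, "rx": 0, "ry": 0, "rz": -0.8, "claw": 0.04},
    {"tx": -0.001, "ty": -0.05, "tz": 0, "rx": 0, "ry": 0, "rz": -2.2, "claw": 0.04},
    {"tx": -0.002, "ty": -0.085, "tz": 0, "rx": 0, "ry": 0, "rz": -3.7, "claw": 0.04},
    {"tx": -0.003, "ty": -0.12, "tz": 0, "rx": 0, "ry": 0, "rz": -5.3, "claw": 0.04},
    {"tx": -0.004, "ty": -0.155, "tz": 0, "rx": 0, "ry": 0, "rz": -6.9, "claw": 0.04},
    {"tx": -0.005, "ty": -0.19, "tz": 0, "rx": 0, "ry": 0, "rz": -8.5, "claw": 0.04},
    {"tx": -0.006, "ty": -0.225, "tz": 0, "rx": 0, "ry": 0, "rz": -10.1, "claw": 0.04},
    {"tx": -0.007, "ty": -0.26, "tz": 0, "rx": 0, "ry": 0, "rz": -11.7, "claw": 0.04},
    {"tx": -0.008, "ty": -0.295, "tz": 0, "rx": 0, "ry": 0, "rz": -13.3, "claw": 0.04},
    {"tx": -0.009, "ty": -0.33, "tz": 0, "rx": 0, "ry": 0, "rz": -14.9, "claw": 0.04},
    {"tx": -0.01, "ty": -0.36, "tz": 0, "rx": 0, "ry": 0, "rz": -16.4, "claw": 0.04},
    {"tx": -0.01, "ty": -0.38, "tz": 0, "rx": 0, "ry": 0, "rz": -17.8, "claw": 0.04},
  ],
)

```text
clock: 15.6
eef_pos: [599.2, -159.2, 218.2]
tool_rot: [-3.138, 0.001, 1.716]
force: [0.1, 0.4, -4.4]
width: 58.9
```

Call:
apply_moves(
  increments=[
    {"tx": 0, "ty": -0.01, "tz": 0, "rx": 0, "ry": 0, "rz": -0.6, "claw": 0.04},
    {"tx": 0, "ty": -0.018, "tz": 0, "rx": 0, "ry": 0, "rz": -1.08, "claw": 0.04},
    {"tx": 0, "ty": -0.018, "tz": 0, "rx": 0, "ry": 0, "rz": -1.08, "claw": 0.04},
    {"tx": 0, "ty": -0.018, "tz": 0, "rx": 0, "ry": 0, "rz": -1.08, "claw": 0.04},
    {"tx": 0, "ty": -0.018, "tz": 0, "rx": 0, "ry": 0, "rz": -1.08, "claw": 0.04},
  ],
)

```text
clock: 16.1
eef_pos: [602.1, -171.9, 219.6]
tool_rot: [-3.141, -0.001, 1.635]
force: [-0.2, 0.6, -4.2]
width: 58.8
```

Run:
```python
from h import *
s=read_state(); print(s["eef_pos"],s["tool_rot"],s["width"])
S,im=snap("scene","scene3"); T,t=snap("top","top3");W,w=snap("wrist","w6")
hsv=cv2.cvtColor(w,cv2.COLOR_RGB2HSV)
cv2.imwrite("pics/c3.png",np.vstack([np.hstack([cv2.resize(w,(400,250)),cv2.resize(im[130:330,80:400],(400,250))]),cv2.resize(t[85:225,300:556],(640,350))[:,:].copy() if 0 else cv2.resize(t[85:197,300:556],(800,350))])[:,:,::-1])
```

```text
[ 602.08573691 -171.92565166  219.58576688] [-3.14147334e+00 -1.34517661e-03  1.63478950e+00] 58.79463514783092
```

View pics/c3.png

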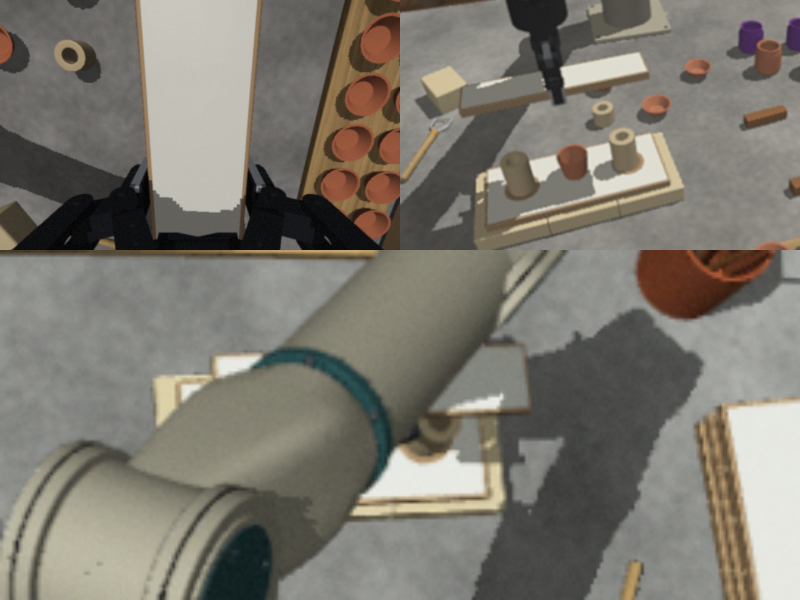

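Run:
```python
from h import *
S=cam("scene"); th=0.057; ex=np.array([np.cos(th),np.sin(th)]); ey=np.array([-np.sin(th),np.cos(th)])
c=np.array([602,-172.5])
P=[[*(c+a*30*ex+b*135*ey),248] for a,b in ((1,1),(-1,1),(-1,-1),(1,-1))]
p=proj(S,P); print(p, "crop",(p-[80,130])/0.8+[400,0])
im=np.load("pics/scene3.npy"); v=cv2.resize(im[150:240,110:300],None,fx=4,fy=4,interpolation=cv2.INTER_CUBIC)
for q in p: cv2.circle(v,tuple(int(k) for k in ((q-[110,150])*4)),4,(255,0,0),1)
cv2.imwrite("pics/c4.png",v[:,:,::-1])
```

```text
[[277.96030688 187.44085446]
 [270.85072199 171.1385541 ]
 [126.74587485 198.69700013]
 [124.60697823 218.3241079 ]] crop [[647.4503836   71.80106808]
 [638.56340249  51.42319262]
 [458.43234357  85.87125016]
 [455.75872279 110.40513487]]
```

View pics/c4.png

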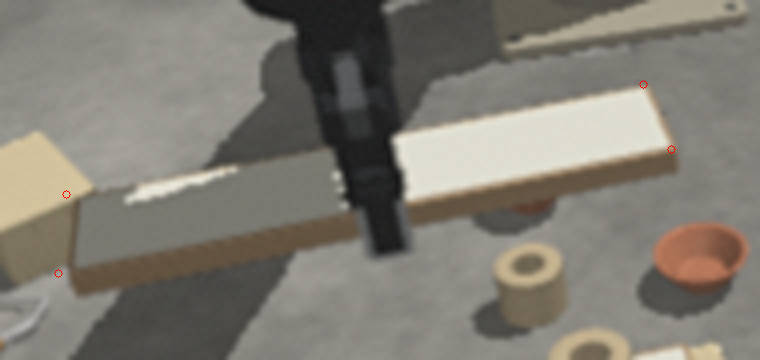

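Call:
apply_moves(
  increments=[
    {"tx": 0, "ty": -0.003, "tz": -0.03, "rx": 0, "ry": 0, "rz": 0, "claw": 0.04},
    {"tx": 0, "ty": -0.003, "tz": -0.06, "rx": 0, "ry": 0, "rz": 0, "claw": 0.04},
    {"tx": 0, "ty": -0.003, "tz": -0.09, "rx": 0, "ry": 0, "rz": 0, "claw": 0.04},
    {"tx": 0, "ty": -0.003, "tz": -0.11, "rx": 0, "ry": 0, "rz": 0, "claw": 0.04},
    {"tx": 0, "ty": -0.003, "tz": -0.118, "rx": 0, "ry": 0, "rz": 0, "claw": 0.04},
    {"tx": 0, "ty": -0.003, "tz": -0.12, "rx": 0, "ry": 0, "rz": 0, "claw": 0.04},
    {"tx": 0, "ty": -0.003, "tz": -0.122, "rx": 0, "ry": 0, "rz": 0, "claw": 0.04},
    {"tx": 0, "ty": -0.003, "tz": -0.124, "rx": 0, "ry": 0, "rz": 0, "claw": 0.04},
    {"tx": 0, "ty": -0.003, "tz": -0.125, "rx": 0, "ry": 0, "rz": 0, "claw": 0.04},
    {"tx": 0, "ty": -0.003, "tz": -0.125, "rx": 0, "ry": 0, "rz": 0, "claw": 0.04},
    {"tx": 0, "ty": -0.003, "tz": -0.125, "rx": 0, "ry": 0, "rz": 0, "claw": 0.04},
  ],
)

```text
clock: 17.35
eef_pos: [602.5, -176.8, 95.8]
tool_rot: [3.14, 0.0, 1.632]
force: [-0.1, -0.3, 0.4]
width: 58.9
```

Run:
```python
from h import *
s=read_state(); print(s["eef_pos"],s["tool_rot"],s["force"],s["torque"])
S,im=snap("scene","scene4")
th=0.057; ex=np.array([np.cos(th),np.sin(th)]); ey=np.array([-np.sin(th),np.cos(th)])
c=np.array([602,-173.5])
p=proj(S,[[*(c+a*30*ex+b*135*ey),124] for a,b in ((1,1),(-1,1),(-1,-1),(1,-1))])
p=np.vstack([p,proj(S,[[*(c+a*65*ex+b*150*ey),46] for a,b in ((1,1),(-1,1),(-1,-1),(1,-1))])])
v=cv2.resize(im[185:335,110:310],None,fx=4,fy=4,interpolation=cv2.INTER_CUBIC)
for q in p: cv2.circle(v,tuple(int(k) for k in ((q-[110,185]+.5)*4)),4,(255,0,0),1)
cv2.imwrite("pics/c5.png",v[:,:,::-1])
```

```text
[ 602.45409308 -176.79664572   95.77357003] [3.14000676e+00 3.88013346e-04 1.63226966e+00] [-0.1332314  -0.31748069  0.38498229] [0.07998481 0.13366216 0.03485898]
```

View pics/c5.png

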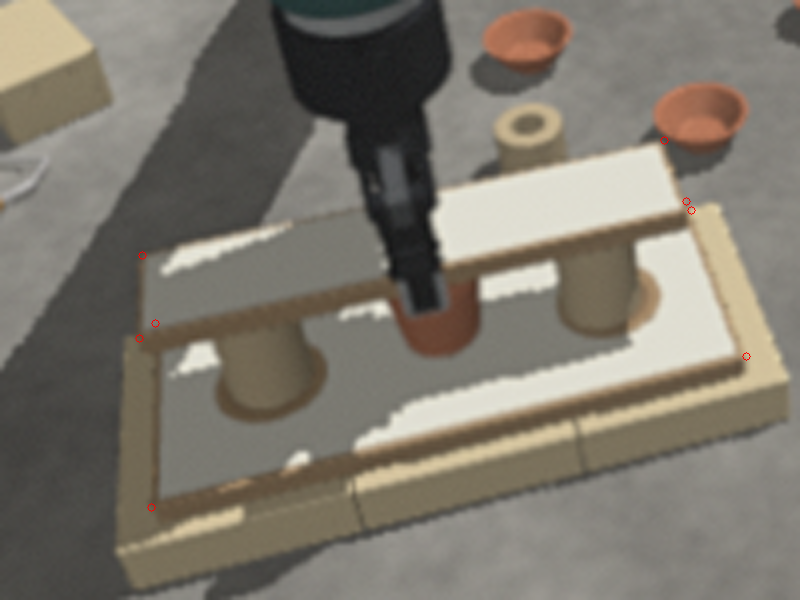

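Call:
apply_moves(
  increments=[
    {"tx": 0, "ty": 0, "tz": -0.0005, "rx": 0, "ry": 0, "rz": 0, "claw": 0.065},
    {"tx": 0, "ty": 0, "tz": -0.0005, "rx": 0, "ry": 0, "rz": 0, "claw": 0.08},
    {"tx": 0, "ty": 0, "tz": -0.0005, "rx": 0, "ry": 0, "rz": 0, "claw": 0.085},
    {"tx": 0, "ty": 0, "tz": -0.0005, "rx": 0, "ry": 0, "rz": 0, "claw": 0.085},
    {"tx": 0, "ty": 0, "tz": -0.0005, "rx": 0, "ry": 0, "rz": 0, "claw": 0.085},
    {"tx": 0, "ty": 0, "tz": 0.015, "rx": 0, "ry": 0, "rz": 0, "claw": 0.085},
    {"tx": 0, "ty": 0, "tz": 0.04, "rx": 0, "ry": 0, "rz": 0, "claw": 0.085},
    {"tx": 0, "ty": 0, "tz": 0.08, "rx": 0, "ry": 0, "rz": 0, "claw": 0.085},
    {"tx": 0, "ty": 0, "tz": 0.13, "rx": 0, "ry": 0, "rz": 0, "claw": 0.085},
  ],
)

```text
clock: 18.3
eef_pos: [600.8, -176.2, 225.8]
tool_rot: [-3.139, -0.001, 1.632]
force: [0.5, 0.1, -0.2]
width: 85.3
```

Call:
apply_moves(
  increments=[
    {"tx": -0.024, "ty": 0.042, "tz": 0, "rx": 0, "ry": 0, "rz": 0.5, "claw": 0.085},
    {"tx": -0.048, "ty": 0.083, "tz": 0, "rx": 0, "ry": 0, "rz": 1, "claw": 0.085},
    {"tx": -0.072, "ty": 0.125, "tz": 0, "rx": 0, "ry": 0, "rz": 1.5, "claw": 0.085},
    {"tx": -0.096, "ty": 0.166, "tz": 0, "rx": 0, "ry": 0, "rz": 2, "claw": 0.085},
    {"tx": -0.12, "ty": 0.208, "tz": 0, "rx": 0, "ry": 0, "rz": 2.5, "claw": 0.085},
    {"tx": -0.144, "ty": 0.249, "tz": 0, "rx": 0, "ry": 0, "rz": 3, "claw": 0.085},
    {"tx": -0.168, "ty": 0.291, "tz": 0, "rx": 0, "ry": 0, "rz": 3.5, "claw": 0.085},
    {"tx": -0.192, "ty": 0.332, "tz": 0, "rx": 0, "ry": 0, "rz": 4, "claw": 0.085},
    {"tx": -0.216, "ty": 0.374, "tz": 0, "rx": 0, "ry": 0, "rz": 4.5, "claw": 0.085},
    {"tx": -0.24, "ty": 0.415, "tz": 0, "rx": 0, "ry": 0, "rz": 5, "claw": 0.085},
    {"tx": -0.262, "ty": 0.453, "tz": 0, "rx": 0, "ry": 0, "rz": 5.3, "claw": 0.085},
    {"tx": -0.262, "ty": 0.453, "tz": 0, "rx": 0, "ry": 0, "rz": 5.3, "claw": 0.085},
  ],
)

```text
clock: 19.5
eef_pos: [336.5, 282.0, 225.2]
tool_rot: [3.142, -0.003, 2.106]
force: [-0.1, -0.2, 0.1]
width: 85.2
```

Call:
apply_moves(
  increments=[
    {"tx": 0, "ty": 0, "tz": 0, "rx": 0, "ry": 0, "rz": 0, "claw": 0.085},
    {"tx": 0, "ty": 0, "tz": 0, "rx": 0, "ry": 0, "rz": 0, "claw": 0.085},
  ],
)

```text
clock: 19.7
eef_pos: [340.7, 275.4, 225.4]
tool_rot: [3.141, 0.0, 2.092]
force: [-0.2, 0.5, 0.4]
width: 85.2
```

Run:
```python
from h import *
s=read_state(); print(s["eef_pos"],s["tool_rot"])
W,w=snap("wrist","w7"); T,t=snap("top","top5"); S,im=snap("scene","scene5")
print(proj(W,[[340,277,66]]),W[2])
hs=cv2.cvtColor(t,cv2.COLOR_RGB2HSV); m=((hs[...,2]>195)&(hs[...,1]<60)).astype(np.uint8)
cv2.imwrite("pics/c6.png",np.vstack([w,cv2.resize(t[110:180,330:480],(400,187)).repeat(1,0) if 0 else np.hstack([cv2.resize(t[110:180,330:480],(400,187)),cv2.resize(im[200:310,120:320],(240,187))])])[:,:,::-1])
```

```text
[340.72959716 275.36700457 225.44821712] [3.14055455e+00 1.33663695e-04 2.09237825e+00]
[[315.59552092 175.35666438]] [301.88122438 343.33715737 367.91448282]
```

View pics/c6.png

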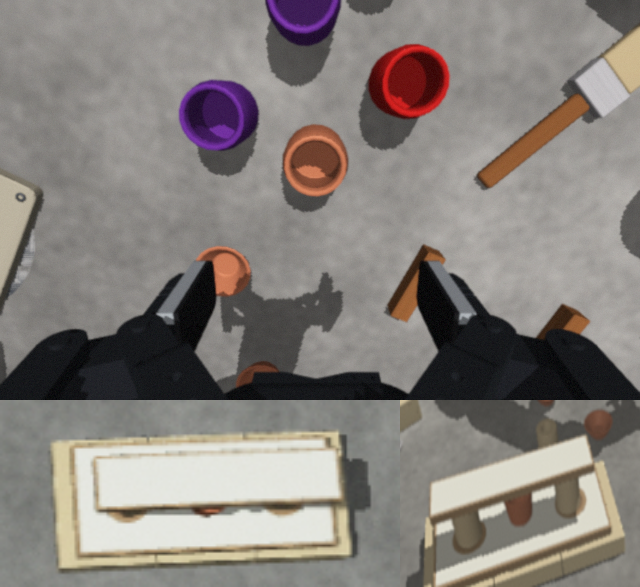

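Run:
```python
from h import *
W=cam("wrist"); w=np.load("pics/w7.npy")
print("jar mouth", onz(W,[(316.5,163)],66))
h=cv2.cvtColor(w,cv2.COLOR_RGB2HSV); m=((h[...,0]<20)&(h[...,1]>90)&(h[...,2]>80)).astype(np.uint8); k=np.zeros_like(m); k[115:215,270:362]=1; m*=k
c=max(cv2.findContours(m,0,2)[0],key=cv2.contourArea); print(cv2.boundingRect(c), cv2.minEnclosingCircle(c))
for o in ((216,116),(412,80)): print("other", onz(W,[o],66))
T=cam("top"); t=np.load("pics/top5.npy")
# strip corners in top by crop coords -> pixels
q=np.array([(95,457),(336,448),(343,500),(100,511)],float); q[:,1]-=400; p=q*[150/400,70/187]+[330,110]
P=onz(T,p,124); print(P.round(1),P.mean(0)); d=(P[0]+P[3]-P[1]-P[2]); print("yaw",np.arctan2(-d[0],d[1]))
q=np.array([(75,446),(331,437),(338,543),(79,556)],float); q[:,1]-=400; p=q*[150/400,70/187]+[330,110]
P=onz(T,p,46); print(P.round(1),P.mean(0)); d=(P[0]+P[3]-P[1]-P[2]); print("deck yaw",np.arctan2(-d[0],d[1]))
```

```text
jar mouth [[335.05965462 286.91709018  66.        ]]
(283, 125, 65, 72) ((315.5440673828125, 160.24896240234375), 35.83539581298828)
other [[241.77223602 279.72365125  66.        ]]
other [[368.35747821 385.28427911  66.        ]]
[[ 621.3  -40.6  124. ]
 [ 636.2 -306.8  124. ]
 [ 577.7 -312.3  124. ]
 [ 561.4  -45.6  124. ]] [ 599.14834939 -176.31982756  124.        ]
yaw 0.058436001666703395
[[ 656.   -25.6   46. ]
 [ 672.1 -325.1   46. ]
 [ 546.3 -328.5   46. ]
 [ 527.3  -29.6   46. ]] [ 600.41734304 -177.2035121    46.        ]
deck yaw 0.0586129768727444
```

Call:
apply_moves(
  increments=[
    {"tx": -0.004, "ty": 0.008, "tz": -0.03, "rx": 0, "ry": 0, "rz": 0, "claw": 0.085},
    {"tx": -0.004, "ty": 0.008, "tz": -0.08, "rx": 0, "ry": 0, "rz": 0, "claw": 0.085},
    {"tx": -0.004, "ty": 0.008, "tz": -0.12, "rx": 0, "ry": 0, "rz": 0, "claw": 0.085},
    {"tx": -0.004, "ty": 0.008, "tz": -0.15, "rx": 0, "ry": 0, "rz": 0, "claw": 0.085},
    {"tx": -0.004, "ty": 0.008, "tz": -0.18, "rx": 0, "ry": 0, "rz": 0, "claw": 0.085},
    {"tx": -0.004, "ty": 0.008, "tz": -0.205, "rx": 0, "ry": 0, "rz": 0, "claw": 0.085},
    {"tx": -0.004, "ty": 0.008, "tz": -0.215, "rx": 0, "ry": 0, "rz": 0, "claw": 0.085},
    {"tx": -0.004, "ty": 0.008, "tz": -0.215, "rx": 0, "ry": 0, "rz": 0, "claw": 0.07},
    {"tx": -0.004, "ty": 0.008, "tz": -0.215, "rx": 0, "ry": 0, "rz": 0, "claw": 0.05},
    {"tx": -0.004, "ty": 0.008, "tz": -0.215, "rx": 0, "ry": 0, "rz": 0, "claw": 0.045},
    {"tx": -0.004, "ty": 0.008, "tz": -0.215, "rx": 0, "ry": 0, "rz": 0, "claw": 0.045},
    {"tx": -0.004, "ty": 0.008, "tz": -0.215, "rx": 0, "ry": 0, "rz": 0, "claw": 0.045},
  ],
)

```text
clock: 21.05
eef_pos: [336.2, 284.8, 10.3]
tool_rot: [3.14, -0.0, 2.095]
force: [0.4, -0.5, -1.7]
width: 61.6
```

Call:
apply_moves(
  increments=[
    {"tx": 0, "ty": 0, "tz": 0.02, "rx": 0, "ry": 0, "rz": 0, "claw": 0.045},
    {"tx": 0, "ty": 0, "tz": 0.06, "rx": 0, "ry": 0, "rz": 0, "claw": 0.045},
    {"tx": 0, "ty": 0, "tz": 0.1, "rx": 0, "ry": 0, "rz": 0, "claw": 0.045},
    {"tx": 0, "ty": 0, "tz": 0.14, "rx": 0, "ry": 0, "rz": 0, "claw": 0.045},
    {"tx": 0, "ty": 0, "tz": 0.18, "rx": 0, "ry": 0, "rz": 0, "claw": 0.045},
    {"tx": 0.01, "ty": -0.018, "tz": 0.21, "rx": 0, "ry": 0, "rz": -0.3, "claw": 0.045},
    {"tx": 0.028, "ty": -0.048, "tz": 0.22, "rx": 0, "ry": 0, "rz": -0.8, "claw": 0.045},
    {"tx": 0.048, "ty": -0.083, "tz": 0.22, "rx": 0, "ry": 0, "rz": -1.3, "claw": 0.045},
    {"tx": 0.068, "ty": -0.118, "tz": 0.22, "rx": 0, "ry": 0, "rz": -1.8, "claw": 0.045},
    {"tx": 0.09, "ty": -0.155, "tz": 0.22, "rx": 0, "ry": 0, "rz": -2.3, "claw": 0.045},
    {"tx": 0.112, "ty": -0.193, "tz": 0.22, "rx": 0, "ry": 0, "rz": -2.8, "claw": 0.045},
    {"tx": 0.134, "ty": -0.231, "tz": 0.22, "rx": 0, "ry": 0, "rz": -3.3, "claw": 0.045},
  ],
)

```text
clock: 22.25
eef_pos: [470.0, 52.1, 229.9]
tool_rot: [-3.141, -0.001, 1.805]
force: [1.3, 0.6, -1.3]
width: 61.5
```

Call:
apply_moves(
  increments=[
    {"tx": 0.022, "ty": -0.038, "tz": 0, "rx": 0, "ry": 0, "rz": -0.4, "claw": 0.045},
    {"tx": 0.044, "ty": -0.076, "tz": 0, "rx": 0, "ry": 0, "rz": -0.8, "claw": 0.045},
    {"tx": 0.066, "ty": -0.114, "tz": 0, "rx": 0, "ry": 0, "rz": -1.2, "claw": 0.045},
    {"tx": 0.088, "ty": -0.152, "tz": 0, "rx": 0, "ry": 0, "rz": -1.6, "claw": 0.045},
    {"tx": 0.108, "ty": -0.187, "tz": 0, "rx": 0, "ry": 0, "rz": -2, "claw": 0.045},
    {"tx": 0.124, "ty": -0.214, "tz": 0, "rx": 0, "ry": 0, "rz": -2, "claw": 0.045},
    {"tx": 0.132, "ty": -0.227, "tz": 0, "rx": 0, "ry": 0, "rz": -2, "claw": 0.045},
    {"tx": 0.132, "ty": -0.227, "tz": 0, "rx": 0, "ry": 0, "rz": -2, "claw": 0.045},
    {"tx": 0.132, "ty": -0.227, "tz": 0, "rx": 0, "ry": 0, "rz": -2, "claw": 0.045},
    {"tx": 0.132, "ty": -0.227, "tz": 0, "rx": 0, "ry": 0, "rz": -2, "claw": 0.045},
  ],
)

```text
clock: 23.25
eef_pos: [601.3, -171.9, 229.6]
tool_rot: [-3.141, -0.002, 1.633]
force: [-0.3, 0.7, -0.6]
width: 61.6
```

Run:
```python
from h import *
s=read_state(); print(s["eef_pos"],s["tool_rot"],s["force"],s["width"])
W,w=snap("wrist","w8"); S,im=snap("scene","scene6")
cv2.imwrite("pics/c7.png",np.hstack([cv2.resize(w,(400,250)),cv2.resize(im[130:310,100:388],(400,250))])[:,:,::-1])
```

```text
[ 601.33970995 -171.86089977  229.58263823] [-3.14079128e+00 -1.69870408e-03  1.63337987e+00] [-0.2620844   0.67155557 -0.63147147] 61.61637879753156
```

View pics/c7.png

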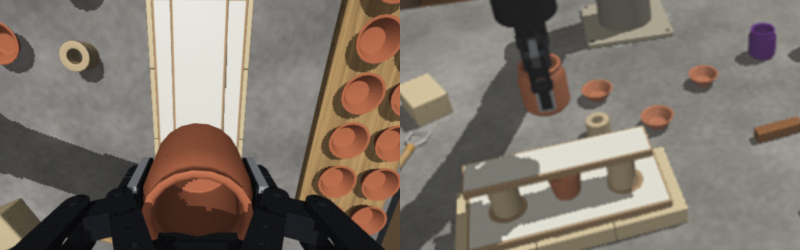

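Call:
apply_moves(
  increments=[
    {"tx": 0, "ty": 0, "tz": -0.03, "rx": 0, "ry": 0, "rz": 0, "claw": 0.045},
    {"tx": 0, "ty": 0, "tz": -0.06, "rx": 0, "ry": 0, "rz": 0, "claw": 0.045},
    {"tx": 0, "ty": 0, "tz": -0.08, "rx": 0, "ry": 0, "rz": 0, "claw": 0.045},
    {"tx": 0, "ty": 0, "tz": -0.089, "rx": 0, "ry": 0, "rz": 0, "claw": 0.045},
    {"tx": 0, "ty": 0, "tz": -0.092, "rx": 0, "ry": 0, "rz": 0, "claw": 0.045},
    {"tx": 0, "ty": 0, "tz": -0.094, "rx": 0, "ry": 0, "rz": 0, "claw": 0.045},
    {"tx": 0, "ty": 0, "tz": -0.0955, "rx": 0, "ry": 0, "rz": 0, "claw": 0.045},
    {"tx": 0, "ty": 0, "tz": -0.0955, "rx": 0, "ry": 0, "rz": 0, "claw": 0.045},
    {"tx": 0, "ty": 0, "tz": -0.0955, "rx": 0, "ry": 0, "rz": 0, "claw": 0.045},
  ],
)

```text
clock: 24.25
eef_pos: [602.2, -173.7, 135.0]
tool_rot: [3.141, 0.0, 1.632]
force: [-0.5, -0.3, -1.4]
width: 61.3
```

Call:
apply_moves(
  increments=[
    {"tx": 0, "ty": 0, "tz": -0.0005, "rx": 0, "ry": 0, "rz": 0, "claw": 0.045},
    {"tx": 0, "ty": 0, "tz": -0.001, "rx": 0, "ry": 0, "rz": 0, "claw": 0.045},
    {"tx": 0, "ty": 0, "tz": -0.001, "rx": 0, "ry": 0, "rz": 0, "claw": 0.045},
  ],
)

```text
clock: 24.55
eef_pos: [602.1, -173.7, 134.3]
tool_rot: [3.141, -0.0, 1.632]
force: [-1.3, 1.5, 6.2]
width: 61.5
```

Call:
apply_moves(
  increments=[
    {"tx": 0, "ty": 0, "tz": 0, "rx": 0, "ry": 0, "rz": 0, "claw": 0.066},
    {"tx": 0, "ty": 0, "tz": 0, "rx": 0, "ry": 0, "rz": 0, "claw": 0.076},
    {"tx": 0, "ty": 0, "tz": 0, "rx": 0, "ry": 0, "rz": 0, "claw": 0.085},
    {"tx": 0, "ty": 0, "tz": 0, "rx": 0, "ry": 0, "rz": 0, "claw": 0.085},
    {"tx": 0, "ty": 0, "tz": 0, "rx": 0, "ry": 0, "rz": 0, "claw": 0.085},
    {"tx": 0, "ty": 0, "tz": 0.015, "rx": 0, "ry": 0, "rz": 0, "claw": 0.085},
    {"tx": 0, "ty": 0, "tz": 0.04, "rx": 0, "ry": 0, "rz": 0, "claw": 0.085},
    {"tx": 0, "ty": 0, "tz": 0.08, "rx": 0, "ry": 0, "rz": 0, "claw": 0.085},
    {"tx": 0, "ty": 0, "tz": 0.12, "rx": 0, "ry": 0, "rz": 0, "claw": 0.085},
    {"tx": 0, "ty": 0, "tz": 0.15, "rx": 0, "ry": 0, "rz": 0, "claw": 0.085},
  ],
)

```text
clock: 25.55
eef_pos: [602.2, -174.5, 287.2]
tool_rot: [3.139, 0.002, 1.632]
force: [0.9, -0.2, 0.1]
width: 84.8
```

Call:
apply_moves(
  increments=[
    {"tx": -0.02, "ty": 0.04, "tz": 0, "rx": 0, "ry": 0, "rz": 0, "claw": 0.085},
    {"tx": -0.04, "ty": 0.08, "tz": 0, "rx": 0, "ry": 0, "rz": 0, "claw": 0.085},
    {"tx": -0.06, "ty": 0.12, "tz": 0, "rx": 0, "ry": 0, "rz": 0, "claw": 0.085},
    {"tx": -0.08, "ty": 0.16, "tz": 0, "rx": 0, "ry": 0, "rz": 0, "claw": 0.085},
    {"tx": -0.1, "ty": 0.2, "tz": 0, "rx": 0, "ry": 0, "rz": 0, "claw": 0.085},
    {"tx": -0.12, "ty": 0.24, "tz": 0, "rx": 0, "ry": 0, "rz": 0, "claw": 0.085},
    {"tx": -0.14, "ty": 0.28, "tz": 0, "rx": 0, "ry": 0, "rz": 0, "claw": 0.085},
    {"tx": -0.16, "ty": 0.32, "tz": 0, "rx": 0, "ry": 0, "rz": 0, "claw": 0.085},
    {"tx": -0.16, "ty": 0.36, "tz": 0, "rx": 0, "ry": 0, "rz": 0, "claw": 0.085},
    {"tx": -0.16, "ty": 0.4, "tz": 0, "rx": 0, "ry": 0, "rz": 0, "claw": 0.085},
    {"tx": -0.16, "ty": 0.4, "tz": 0, "rx": 0, "ry": 0, "rz": 0, "claw": 0.085},
    {"tx": -0.16, "ty": 0.4, "tz": 0, "rx": 0, "ry": 0, "rz": 0, "claw": 0.085},
  ],
)

```text
clock: 26.75
eef_pos: [441.8, 226.8, 283.9]
tool_rot: [3.141, 0.0, 1.634]
force: [-0.3, -1.1, 0.5]
width: 85.0
```

Run:
```python
from h import *
T,t=snap("top","top9"); S,im=snap("scene","scene9")
v=cv2.resize(im[170:320,110:310],(400,300),interpolation=2); u=cv2.resize(t[105:180,335:475],(560,300),interpolation=2)
cv2.imwrite("pics/c9.png",np.hstack([v,cv2.resize(u,(400,300))])[:,:,::-1])
print(proj(T,[[601.5,-173.5,190]]),proj(S,[[601.5,-173.5,190]]))
print(proj(S,[[601.5,-173.5,190]])*2-[220,340])
```

```text
[[416.02417173 132.5430176 ]] [[208.12486007 217.36980304]]
[[196.24972014  94.73960607]]
```

View pics/c9.png

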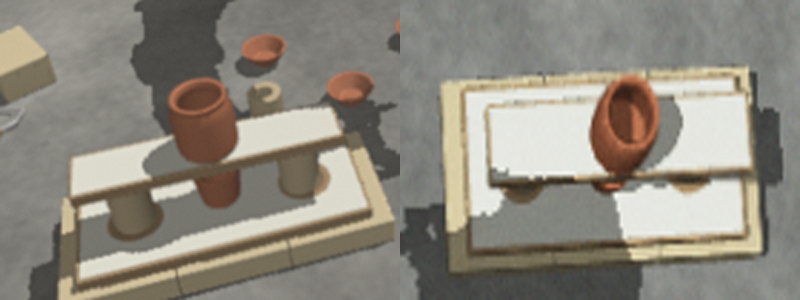

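```bash
python3 -c "
from cell import *
s=read_state(); print(s['clock'],s['force']); print(finish_job())"
```

```text
26.85 [ 0.52384575  0.10611354 -0.32575756]
the job is handed in; nothing more can be done
None
```

I stood both tall props on the two bare patches, laid the strip shelf across them and stood the jar in the middle of it. The job was handed in at 26.9 s, with the gripper open and clear.

- **Props:** in the camera images taken after placing, both stand on their patches, about 3 to 5 mm from the centres by eye.
- **Strip:** measured from its corners in the top view, its centre is about 1–2 mm from the deck's. Its direction matches the deck's to under 0.1°.
- **Jar:** it looks upright, and its rim is within about 2 mm of the point aimed for.
- **Cup and look-alikes:** I did not touch the cup or go near the purple and red look-alikes. The cup looked in place in the last pictures, though I did not measure it afterwards.
- **Forces:** the largest wrist force reported at the end of a move was about 8 N.

One check disagreed: the wrist camera put points 2–4 mm off from the two fixed cameras, which agreed with each other. I used the fixed cameras for the patches and corrected the wrist readings to match. The first move call was refused for a bad value and moved nothing.

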